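Reset the feeder's stop button and hold its clear-out dial

ROBOT

A 7-joint arm with a two-finger parallel gripper is mounted at the origin on the work surface. World frame = base frame: x ahead of the robot, y to its left, z up, the work surface at z = 0. Lengths are in m, angles in rad, forces in N, time in s.
With the tool pointing down it reaches from about 0.4 to 0.875 m from the base axis. Payload 19.3 kg.
Tool frame: the origin (TCP) lies on the front face of the gripper's body, between the roots of the fingers; the fingertips stand 73 mm ahead of it and the grasp point (between the pads) lies 54 mm ahead of it; z points along the fingers, y is the direction in which the jaws open and shut (so a half turn about z gives the same grasp; the last joint's range is limited). The gripper opens to 85 mm and grips with 20 to 120 N. Pads are 22 mm wide; open, the fingers measure 114 mm over their backs; the gripper's body (76 mm by 85 mm) begins 54 mm behind the grasp point. The pads swing forward as they close: fully open they stand 13 mm farther back than shut.
Start: joints at [-1.335, 0.521, -0.036, 1.599, 0.021, 1.021, -0.113], TCP at [0.188, 0.596, 0.304] pointing down, gripper open.
Joint ranges: [-2.91, 2.91], [-0.3, 2.13], [-1.5, 1.42], [0.17, 2.43], [-1.26, 4.41], [0.16, 1.93], [-2.52, 2.52]. Speed limits (rad/s): [1.89, 1.89, 2.39, 2.39, 3.01, 3.01, 3.01].

INTERFACE

Orientations are given as [roll, pitch, yaw] about the fixed x, y, z axes, in that order (R = Rz(yaw) Ry(pitch) Rx(roll)).
In Python, from workcell import bot gives the robot as it stands.
- The arm moves only by the shell command python3 -m crank 'ROWS' [OPENING] [FORCE]. ROWS is a JSON object of lists of equal length, an entry for each row: "travel": the shift along the world's x, y, z in cm, a list of three; "rot": the turn, a rotation vector about the world's x, y, z in degrees, a list of three. A call has 1 to 8 rows; each row is the pose to reach, as a shift and turn from the pose commanded when the call began; what a row does not reach only later rows make up. A row lasts 1/10 s, in which the tool goes at most 50 mm and 8.59 degrees, less where a joint would pass 70% of its speed; a pose out of reach is approached as far as the arm can. A call with a gripper value outside its range is refused whole. OPENING is the opening, from -1 (shut) to 1 (fully open), so that 0 is half open, set as the call begins (- or left out, the last holds). The fingers move at their own pace and stop on an object; FORCE is the grip in N (left out, the last holds). Time passes only in rows, so rows that repeat a pose let the fingers close. It gives the time, the measured TCP pose, the force and the opening at its end, in the units of the state.
- bot.observe(): the state, without advancing time (a new reading comes with each control period).
- bot.grab_frame(name): name is "scene" or "top" or "wrist"; returns the picture (420x560x3 uint8, red, green, blue); there is no depth.
- bot.camera_model(name): a dict with "fx", "fy", "cx", "cy" (pixels), "R" (3x3) and "t" (3): a world point X has camera coordinates R X + t. Camera axes: x right, y down, z forward; pixel columns grow to the right and rows downward; lengths in m; the calibration is good to about 2 mm. The wrist camera is an equidistant fisheye: a pixel r from the principal point sees the ray r / f radians off the axis. A picture is of the moment at which its call begins: read the wrist's pose just before it. camera_model takes no time and is no camera call; for the wrist camera it gives the pose at the moment of the call.
- bot.job_done(): hands the job in, once; it reports no verdict.
Trained networks look in the newest picture that a camera, given by its name, has taken for a name from the list of things; names that differ only in an ending like _2 or _b are one class to them, and where a whole thing is asked for, a point or a joint stands for the part that bears it (a point fixed in the world has none). Each returns a list of dicts, best first, with "conf" (0 to 1); they miss things now and then, are a little off and sometimes report something else, mostly with a low value. They report only what shows in the picture. A call takes as long as a camera call. They do not tell look-alikes from the thing itself.
- bot.silhouettes(camera, thing): "pixels" (420x560 bool, what is visible of it) and "box" ([centre column, centre row, width, height] in pixels, round what is visible of it).
The state is a dict: "clock": time; "qpos": joint angles; "qd": joint speeds; "joint_efforts": joint torques, N m; "position": TCP position; "tool_rot": TCP orientation; "force": force on the tool from outside, world axes, zero at the start; "moment": the same for the moment, N m; "grip_width": finger opening in m.
Only numpy, scipy, OpenCV 4.12 (cv2) and the standard library are available. Lean on these libraries where they do the work, as an engineer would, in place of code of your own. Each camera call takes 0.05 s, during which the arm holds its last target.

TASK

Get the screw feeder ready and clear it out: first test its mushroom stop button by pressing it all the way down so that it latches, then reset it by turning its head clockwise until it has come all the way up again, leaving the head turned. After that, turn the spring-return dial on the other box clockwise past its first two notches to the third, and finish your program while still holding the dial there with the fingers, because it springs back when let go. Leave the tray, the jar and the bolt where they stand.

Things in the scene. Friction and masses are not known exactly. Their poses are not given: they have to be found in the camera images.
- stop_box: fixed box of the stop button, plain white plastic, 92 x 92 mm and 60 mm high (a flat collar, 52 mm across, adds 5 mm); origin at the centre of its underside on the bench, z up. Its place and yaw vary, and it may stand left or right of the dial box. The button's axis is vertical through this origin
- stop_top (a point): top centre of the black mushroom head, 107 mm above the bench when up and 99 mm when latched down. The head is round, 42 mm in diameter, domed; its grippable upright rim reaches from 6 to 19 mm below this point, and under the head (from 22 mm below this point down to the box) there is only a 20 mm thick stem, so fingertips may reach 15 mm below the rim even when it is latched
- stop_press (a joint): how far the mushroom is pressed, m: 0 up, 0.008 fully down. It resists with 3 to 6 N, snaps over at about 6 mm and then stays down by itself, pulled down with about 4 N
- stop_head (a joint): turn of the mushroom head clockwise seen from above, rad: 0 at the start, stop at 1.05. When it is latched down, turning drives a cam that lifts the head in proportion (about 8 mm per rad), so a hand holding the head should rise with it or let it slip; about 0.9 to 1.0 rad brings it fully up. The head stays turned where it is left (light friction); pressing down is only possible while it is unturned
- dial_box: fixed box of the dial, white painted, 140 x 140 mm and 60 mm high; origin at the centre of its underside on the bench, z up. Its place and yaw vary. The dial's axis is vertical through this origin. Flat dark marks on its top: a line at the rest position along the box's +x axis, and going clockwise from it one, two and three dots at the first, second and third notch
- dial_grip (a point): point on the dial's axis 90 mm above the bench, where its bar grip is best held; turns with the dial. The bar is black, 14 mm thick and upright; it runs along this point's x axis from 26 mm behind the axis to 34 mm ahead of it, its top is 12.5 mm above this point and its foot 23.5 mm below, on a flat round skirt 68 mm across (top of the skirt 23.5 mm below this point). A low pointer nose, 10 mm further out at the foot of the +x end, points at the marks
- dial (a joint): turn of the dial clockwise seen from above, rad: 0 at rest, notches felt at 0.4, 0.8 and 1.2, end stop at 1.29. A spring always returns it to 0 when let go; holding or turning it takes 0.08 to 0.19 N m
- tray: loose open grey parts tray, 140 x 65 mm, 50 mm high, a bystander; origin at the centre of its underside
- jar: loose clear jar with a steel lid, 60 mm across and 85 mm high, a bystander; origin at the centre of its underside
- bolt: loose steel bolt standing on its 38 mm head, 69 mm high, a bystander; origin at the centre of its underside
There are look-alikes about, which are no part of the job. Several things look just like the stop_box: the one meant starts nearest to the robot's base.

How it is judged:
By the outcome, as a careful person would: the job done as asked, in the order asked, and still so for the second after the job is handed in, while the arm keeps its last pose, push and grip.
It also fails if it takes over 59 s, if anything falls off the work surface, if the arm or the gripper's body presses on something with over 40 N, if the wrist force passes 120 N, or if a joint passes its speed limit or range.

## Working session

There is one attempt and no reset: what is moved stays moved. The work goes in short steps, Python scripts to look and compute and a shell command to move; the robot and the scene stay as the last step left them, time stands still between calls to the robot, and variables do not carry over. Pictures are saved under pics/ and viewed, and the job is handed in when it is done.

```bash
mkdir -p pics; ls; python3 - <<'E'
from workcell import bot
import cv2
s=bot.observe(); print({k:(v if not hasattr(v,'round') else v) for k,v in s.items()})
for n in ["scene","top","wrist"]:
    m=bot.camera_model(n); print(n,m)
    im=bot.grab_frame(n); cv2.imwrite(f"pics/{n}0.png",im[:,:,::-1])
E
```

```text
pics
{'clock': 0.0, 'qpos': array([-1.3352189 ,  0.52204514, -0.03637652,  1.59999246,  0.02117838,
        1.02109656, -0.1127876 ]), 'qd': array([-0.00206192, -0.00039028, -0.0011949 , -0.00056334, -0.00107863,
        0.00039735,  0.00014492]), 'joint_efforts': array([-3.54304193e-04, -9.27092099e+01,  1.97929122e+00, -3.69960880e+01,
        1.77728443e-02,  7.52110442e-03,  8.10458090e-06]), 'position': array([0.18807   , 0.59576854, 0.3033113 ]), 'tool_rot': array([-3.14043527e+00,  3.94765168e-05,  2.83584868e+00]), 'force': array([-0.08027445, -0.44772704, -0.29667272]), 'moment': array([ 0.03082852, -0.00067493,  0.08499255]), 'grip_width': 0.08562479303097666}
scene {'fx': 480.24470553846334, 'fy': 480.24470553846334, 'cx': 283.7038135520815, 'cy': 210.11539227260042, 'R': array([[ 0.84831732,  0.5293197 , -0.01335583],
       [ 0.33516974, -0.55634705, -0.76035466],
       [-0.40990118,  0.64054555, -0.64937078]]), 't': array([-0.5035228 , -0.1400792 ,  1.52984841])}
top {'fx': 419.2686008804029, 'fy': 419.2686008804029, 'cx': 280.17588461575525, 'cy': 215.3798552444751, 'R': array([[ 0.02499805, -0.99968637, -0.00150608],
       [-0.99702515, -0.02482157, -0.07297084],
       [ 0.07291057,  0.00332573, -0.99733294]]), 't': array([-0.0177307 ,  0.60485969,  1.2536045 ])}
wrist {'fx': 325.19226210127806, 'fy': 325.19226210127806, 'cx': 283.11946533634597, 'cy': 211.5668262080637, 'R': array([[ 3.00033825e-01,  9.53928563e-01, -7.93377655e-06],
       [ 9.07189074e-01, -2.85330543e-01,  3.09183547e-01],
       [ 2.94936753e-01, -9.27727196e-02, -9.51002384e-01]]), 't': array([-0.6248734 , -0.04089128,  0.37812571])}
```

View pics/scene0.png

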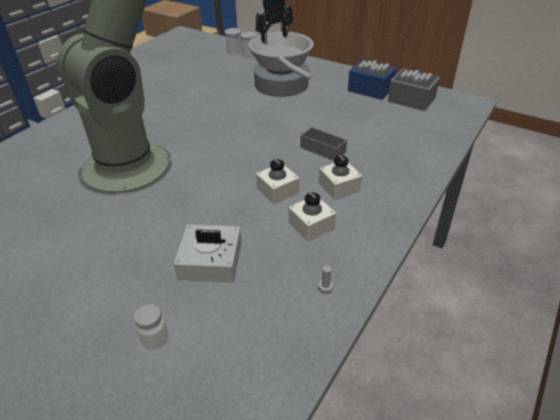

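View pics/top0.png

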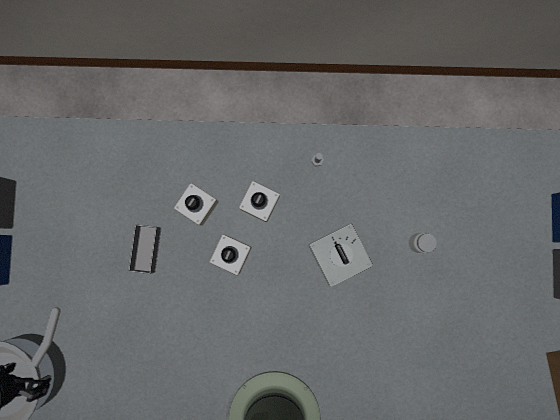

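View pics/wrist0.png

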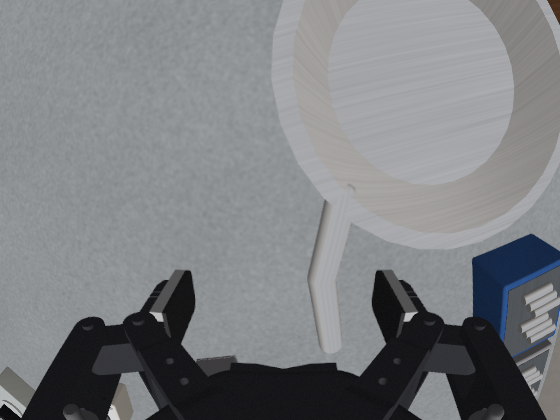

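The top view shows three stop boxes, with buttons at (229,254), (193,203) and (259,200). The base is at about (275,400), so (229,254) looks nearest. The dial box is at (341,255), with its dots toward the top, the tray at (145,249), the jar at (424,243) and the bolt at (318,160).

```bash
cat > h.py <<'E'
from workcell import bot
import numpy as np, cv2
def ray(n,uv,m=None):
    m=m or bot.camera_model(n); 
    d=np.array([(uv[0]-m['cx'])/m['fx'],(uv[1]-m['cy'])/m['fy'],1.])
    if n=='wrist':
        r=np.hypot(d[0],d[1]); d=np.array([np.sin(r)*d[0]/r,np.sin(r)*d[1]/r,np.cos(r)])
    R=m['R'];return -R.T@m['t'],R.T@d
def onz(n,uv,z,m=None):
    c,d=ray(n,uv,m); return c+d*(z-c[2])/d[2]
def tri(obs):
    A=np.zeros((3,3));b=np.zeros(3)
    for c,d in obs:
        d=d/np.linalg.norm(d);P=np.eye(3)-np.outer(d,d);A+=P;b+=P@c
    return np.linalg.solve(A,b)
E
python3 - <<'E'
from h import *
for uv in [(229,254),(193,203),(259,200)]:
    p=onz('top',uv,.10); print('stop',p, np.hypot(*p[:2]))
im=bot.grab_frame('top')
cv2.imwrite('pics/t1.png',cv2.resize(im[220:300,190:390,::-1],None,fx=4,fy=4,interpolation=cv2.INTER_CUBIC))
for t in ['stop_box','stop_top','dial_box','dial_grip','dial','tray','jar','bolt']:
    for d in bot.silhouettes('top',t):
        ys,xs=np.nonzero(d['pixels']); c=xs.mean(),ys.mean()
        print(t,round(d['conf'],2),np.round(d['box'],1),np.round(c,1),len(xs))
E
```

```text
stop [0.48595171 0.13953305 0.1       ] 0.5055873214594134
stop [0.62873739 0.24753345 0.1       ] 0.6757096317259971
stop [0.64206353 0.05884    0.1       ] 0.6447540054505613
stop_box 0.95 [198.1 205.2  41.6  39.7] [196.1 204.5] 1007
stop_box 0.76 [229.1 255.8  39.7  38.3] [230.3 254.3] 954
stop_box 0.69 [260.2 202.3  38.8  45.8] [259.3 201.2] 1006
stop_top 0.75 [259.9 200.8  13.2  12.5] [258.1 199.4] 146
stop_top 0.6 [228.3 255.5  12.7  13.6] [228.4 254.6] 154
stop_top 0.52 [192.  202.4  11.6  13.8] [192.1 201.4] 137
dial_box 0.65 [341.9 254.1  61.2  62.5] [340.  254.8] 2350
dial_box 0.43 [146.6 249.6  34.   47.2] [144.7 248.9] 1257
dial_box 0.16 [227.8 254.1  15.7  13.3] [228.4 254.3] 168
dial_grip 0.56 [340.2 254.6  23.5  28.1] [340.4 254.6] 458
dial 0.72 [341.9 255.2  25.7  23.3] [341.3 254.3] 431
tray 0.92 [146.8 250.9  34.   48.5] [144.7 248.7] 1269
jar 0.9 [423.  242.9  30.8  23.3] [422.4 242.4] 444
bolt 0.66 [320.  160.5  16.7  15.4] [317.7 159.5] 122
```

View pics/t1.png

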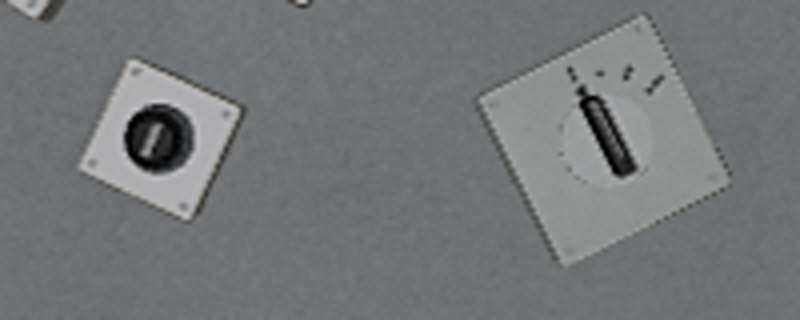

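```bash
python3 -m crank '{"travel":[[0,0,4],[2.4,-3.7,5],[4.8,-7.4,5],[7.2,-11.1,5],[9.6,-14.8,5],[12,-18.5,5],[14.4,-22.2,5],[16.8,-25.9,5]],"rot":[[0,0,0],[0,0,0],[0,0,0],[0,0,0],[0,0,0],[0,0,0],[0,0,0],[0,0,0]]}' 1 40
```

```text
clock: 1.4
position: [0.3569, 0.3353, 0.3541]
tool_rot: [3.141, 0.0, 2.836]
force: [0.6, 0.2, 0.3]
grip_width: 0.0852
```

```bash
python3 -m crank '{"travel":[[2.4,-3.7,0],[4.8,-7.4,0],[7.2,-11.1,0],[9.6,-14.8,0],[11,-17.5,0],[12.9,-19.6,0],[12.9,-19.6,0],[12.9,-19.6,0]],"rot":[[0,0,0],[0,0,0],[0,0,0],[0,0,0],[0,0,0],[0,0,0],[0,0,0],[0,0,0]]}'
python3 - <<'E'
from h import *
m=bot.camera_model('wrist'); s=bot.observe(); print(-m['R'].T@m['t'],s['position'],s['qpos'])
im=bot.grab_frame('wrist'); cv2.imwrite('pics/w1.png',im[:,:,::-1])
E
```

```text
clock: 2.2
position: [0.4852, 0.1409, 0.3538]
tool_rot: [-3.142, -0.0, 2.835]
force: [-0.2, 0.4, -0.0]
grip_width: 0.0853
[0.41015681 0.16455766 0.42268857] [0.48519611 0.14085689 0.35381198] [-0.55191382  0.27748561  0.18945711  1.85645757 -0.06096311  1.01336819
  0.92672697]
```

View pics/w1.png

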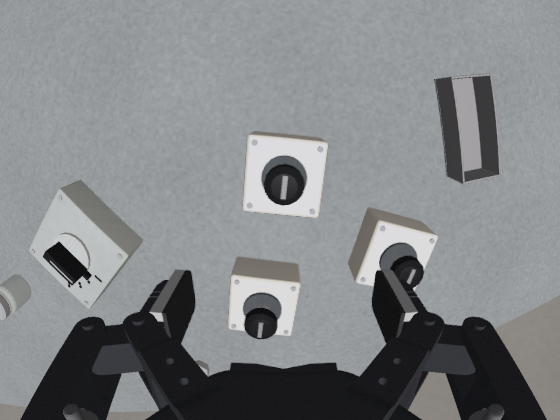

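```bash
python3 - <<'E'
from h import *
m=bot.camera_model('wrist');mt=bot.camera_model('top');ms=bot.camera_model('scene')
im=bot.grab_frame('wrist'); bot.grab_frame('scene')
for d in bot.silhouettes('wrist','stop_top'):
    b=d['box'];ys,xs=np.nonzero(d['pixels']);uv=(xs.mean(),ys.mean());print(round(d['conf'],2),b,uv,onz('wrist',uv,.095,m))
for d in bot.silhouettes('scene','stop_top'):
    b=d['box'];ys,xs=np.nonzero(d['pixels']);uv=(xs.mean(),ys.mean());print('sc',round(d['conf'],2),b,uv,onz('scene',uv,.095,ms))
print(onz('top',(228.4,254.6),.095,mt),onz('top',(228.3,255.5),.095,mt))
cv2.imwrite('pics/w2.png',cv2.resize(im[110:330,0:350,::-1],None,fx=2.25,fy=2.25,interpolation=cv2.INTER_CUBIC))
E
```

```text
0.85 [259.5, 323.0, 32.6, 28.3] (np.float64(259.97875), np.float64(323.75)) [0.6435958  0.06162673 0.095     ]
0.74 [407.6, 271.8, 34.5, 28.1] (np.float64(407.62), np.float64(269.54571428571427)) [0.6262374  0.25430785 0.095     ]
sc 0.67 [276.2, 165.7, 11.2, 12.5] (np.float64(277.34965034965035), np.float64(164.65034965034965)) [0.48514509 0.14213681 0.095     ]
sc 0.59 [341.2, 162.8, 12.6, 12.5] (np.float64(340.34507042253523), np.float64(161.38732394366198)) [0.63063831 0.24787852 0.095     ]
sc 0.46 [313.1, 201.6, 16.6, 9.6] (np.float64(311.3905325443787), np.float64(199.42011834319527)) [0.64427925 0.0561634  0.095     ]
[0.48409768 0.14179762 0.095     ] [0.48153856 0.14199564 0.095     ]
```

View pics/w2.png

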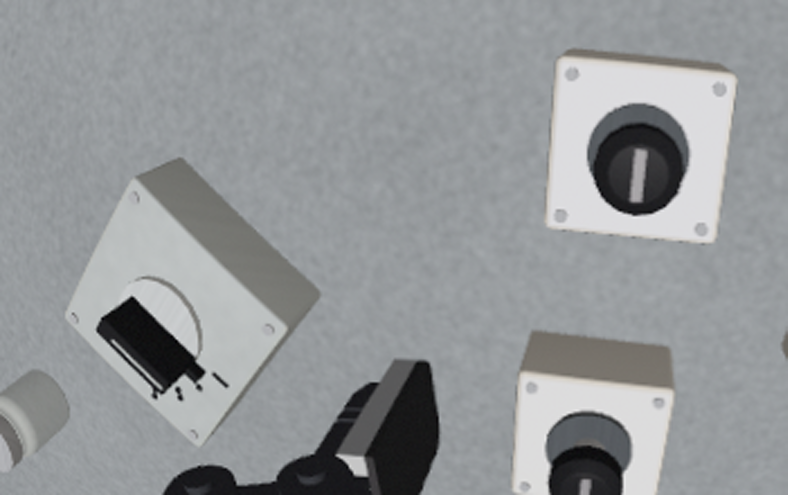

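```bash
python3 - <<'E'
from h import *
m=bot.camera_model('wrist')
print('stop wrist',onz('wrist',(639/2.25,110+168/2.25),.095,m))
print('stop top',onz('top',(190+159/4,220+138/4),.098))
for n,pts in (('top',[(190+x/4,220+y/4) for x,y in[(478,98),(563,265),(730,183),(645,14)]]),('wrist',[(x/2.25,110+y/2.25) for x,y in[(197,443),(66,318),(137,180),(290,330)]])):
    P=np.array([onz(n,p,.06)[:2] for p in pts]);print(n,P,P.mean(0)); 
    e=P-np.roll(P,-1,0);print(np.linalg.norm(e,axis=1),np.degrees(np.arctan2(e[:,1],e[:,0])))
bt=[(190+x/4,220+y/4) for x,y in[(590,98),(626,174)]]
a,b=[onz('top',p,.1025)[:2] for p in bt];print(a,b,np.linalg.norm(a-b),np.degrees(np.arctan2(*(a-b)[::-1])))
E
```

```text
stop wrist [0.48381163 0.14340994 0.095     ]
stop top [0.48454667 0.13759885 0.098     ]
top [[ 0.51876496 -0.09099897]
 [ 0.39890965 -0.15534123]
 [ 0.46136839 -0.27644961]
 [ 0.583568   -0.21275865]] [ 0.49065275 -0.18388711]
[0.13603391 0.13626567 0.13780161 0.13793062] [  28.22836135  117.28133841 -152.47128443  -61.9771603 ]
wrist [[ 0.58030204 -0.20754027]
 [ 0.46553852 -0.27107992]
 [ 0.40213574 -0.1495456 ]
 [ 0.52114029 -0.0864143 ]] [ 0.49227915 -0.17864502]
[0.13117908 0.13707845 0.13471319 0.13480213] [  28.9714211   -62.44956831 -152.05427831  116.03234702]
[ 0.52051951 -0.16745943] [ 0.4675943  -0.19368459] 0.05906637932309359 26.359039493663605
```

```bash
python3 -m crank '{"travel":[[0,0,-1],[0,0,-3],[0,0,-6],[0,0,-9],[0,0,-12],[0,0,-14.5],[0,0,-15.5],[0,0,-15.5]],"rot":[[0,0,0],[0,0,0],[0,0,0],[0,0,0],[0,0,0],[0,0,0],[0,0,0],[0,0,0]]}' -1 40
python3 - <<'E'
from h import *
cv2.imwrite('pics/w3.png',bot.grab_frame('wrist')[:,:,::-1])
E
```

```text
clock: 3.25
position: [0.4846, 0.1409, 0.1978]
tool_rot: [-3.14, -0.002, 2.836]
force: [-0.3, 0.0, 1.4]
grip_width: -0.0
```

View pics/w3.png

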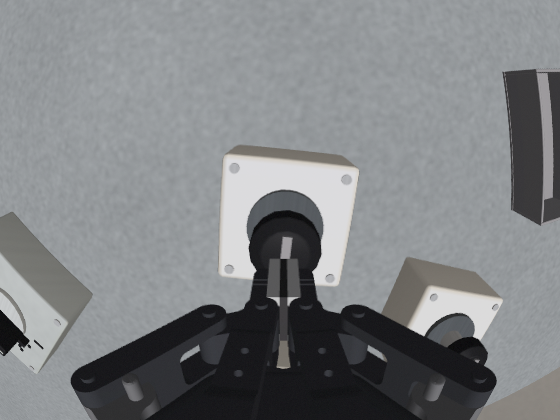

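The shut fingers at (285,270) are lined up with the head centre, which is at about (285,245). Next is a stepwise press.

```bash
python3 -m crank '{"travel":[[0,0,-0.6],[0,0,-1.0],[0,0,-1.4],[0,0,-1.8],[0,0,-1.8]],"rot":[[0,0,0],[0,0,0],[0,0,0],[0,0,0],[0,0,0]]}'
python3 -m crank '{"travel":[[0,0,-0.3],[0,0,-0.5],[0,0,-0.5]],"rot":[[0,0,0],[0,0,0],[0,0,0]]}'
```

```text
clock: 3.8
position: [0.485, 0.141, 0.1805]
tool_rot: [-3.141, -0.0, 2.836]
force: [0.8, -0.3, -0.0]
grip_width: 0.0002
clock: 4.1
position: [0.4853, 0.141, 0.1758]
tool_rot: [3.142, 0.0, 2.836]
force: [0.3, -0.2, 4.2]
grip_width: -0.0
```

```bash
python3 -m crank '{"travel":[[0,0,-0.2],[0,0,-0.4],[0,0,-0.4]],"rot":[[0,0,0],[0,0,0],[0,0,0]]}'
python3 -m crank '{"travel":[[0,0,-0.2],[0,0,-0.3],[0,0,-0.3]],"rot":[[0,0,0],[0,0,0],[0,0,0]]}'
```

```text
clock: 4.4
position: [0.4851, 0.141, 0.1716]
tool_rot: [-3.141, -0.0, 2.836]
force: [0.6, 0.2, 0.6]
grip_width: 0.0001
clock: 4.7
position: [0.4859, 0.1412, 0.1706]
tool_rot: [3.14, 0.002, 2.835]
force: [-9.2, -2.1, 44.0]
grip_width: -0.0
```

```bash
python3 -m crank '{"travel":[[0,0,1.5],[0,0,3.5],[0,0,3.5],[0,0,3.5],[0,0,3.5],[0,0,3.5]],"rot":[[0,0,0],[0,0,0],[0,0,0],[0,0,0],[0,0,0],[0,0,0]]}' 1 40
python3 - <<'E'
from h import *
m=bot.camera_model('wrist');cv2.imwrite('pics/w4.png',bot.grab_frame('wrist')[:,:,::-1]);print(bot.observe()['position'],bot.observe()['grip_width'])
E
```

```text
clock: 5.3
position: [0.4849, 0.1409, 0.2032]
tool_rot: [-3.141, -0.001, 2.836]
force: [0.6, 0.0, 0.5]
grip_width: 0.0848
[0.48494347 0.14091532 0.20329743] 0.08535753253354324
```

View pics/w4.png

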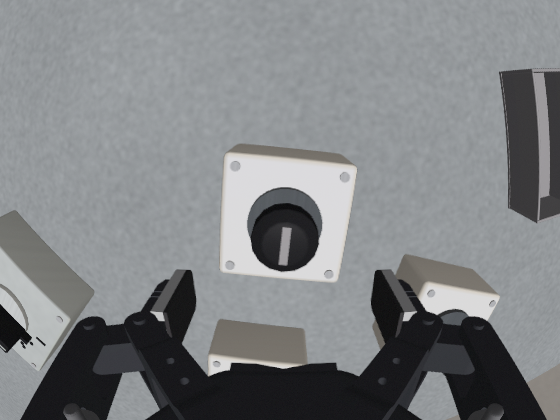

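```bash
python3 - <<'E'
from h import *
print([onz('wrist',(285,238),z) for z in (.09,.107)])
E
python3 -m crank '{"travel":[[0,0,-1.5],[0,0,-3],[0,0,-4.5],[0,0,-5.5],[0,0,-6.3],[0,0,-6.3]],"rot":[[0,0,0],[0,0,0],[0,0,0],[0,0,0],[0,0,0],[0,0,0]]}'
```

```text
[array([0.48274049, 0.14293574, 0.09      ]), array([0.47594949, 0.14495498, 0.107     ])]
clock: 5.95
position: [0.4848, 0.1409, 0.14]
tool_rot: [-3.141, -0.001, 2.836]
force: [0.2, 0.2, 0.1]
grip_width: 0.0855
```

```bash
python3 -m crank '{"travel":[[0,0,0],[0,0,0],[0,0,0],[0,0,0],[0,0,0],[0,0,0]],"rot":[[0,0,0],[0,0,0],[0,0,0],[0,0,0],[0,0,0],[0,0,0]]}' -1 30
```

```text
clock: 6.55
position: [0.4855, 0.1413, 0.1415]
tool_rot: [3.141, 0.001, 2.836]
force: [-0.9, 1.4, 7.2]
grip_width: 0.0403
```

```bash
python3 -m crank '{"travel":[[0,0,0.08],[0,0,0.17],[0,0,0.25],[0,0,0.34],[0,0,0.42],[0,0,0.5],[0,0,0.59],[0,0,0.67]],"rot":[[0,0,-6],[0,0,-12],[0,0,-18],[0,0,-24],[0,0,-30],[0,0,-36],[0,0,-42],[0,0,-48]]}'
python3 - <<'E'
from h import *
s=bot.observe();print(s['force'],s['moment'],s['qpos'])
cv2.imwrite('pics/w5.png',bot.grab_frame('wrist')[:,:,::-1])
E
```

```text
clock: 7.35
position: [0.4845, 0.1404, 0.1478]
tool_rot: [-3.14, -0.0, 1.993]
force: [-6.0, -5.6, 4.6]
grip_width: 0.0405
[-5.95485777 -5.5660083   4.59434957] [-1.18988245  1.35002108  0.03240043] [-0.66045653  0.6094886   0.3545705   2.04798082 -0.39027212  0.54978992
  0.39446244]
```

View pics/w5.png

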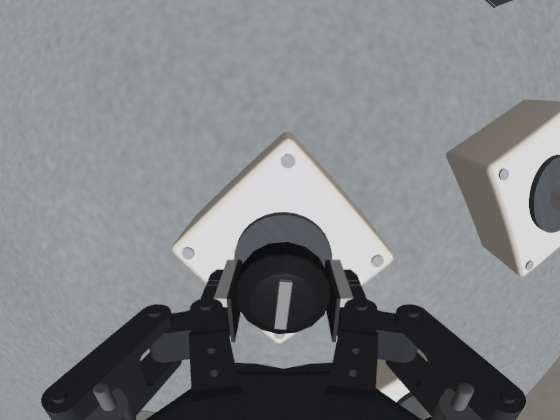

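The white bar on the head at (284,305) has kept its angle to the fingers, so the head is turning with them while the box has visibly rotated. I'll continue to about 59°.

```bash
python3 -m crank '{"travel":[[0,0,0.07],[0,0,0.13],[0,0,0.13],[0,0,0.13],[0,0,0.13]],"rot":[[0,0,-5],[0,0,-10],[0,0,-11],[0,0,-11],[0,0,-11]]}'
python3 - <<'E'
from h import *
s=bot.observe();print(s['force'],s['moment'],s['qpos'],s['tool_rot'])
E
```

```text
clock: 7.9
position: [0.4842, 0.1403, 0.149]
tool_rot: [-3.139, 0.0, 1.806]
force: [-7.5, -5.5, 7.1]
grip_width: 0.0402
[-7.49943053 -5.51077009  7.14197003] [-1.18998009  1.62473374  0.03595105] [-0.69782886  0.61741183  0.4071497   2.04961997 -0.44521723  0.56167469
  0.25948368] [-3.13935886e+00  1.58817824e-04  1.80562717e+00]
```

```bash
python3 -m crank '{"travel":[[0,0,0],[0,0,0],[0,0,0],[0,0,0],[0,0,2],[0,0,5],[0,0,8],[0,0,8]],"rot":[[0,0,0],[0,0,0],[0,0,0],[0,0,0],[0,0,0],[0,0,0],[0,0,0],[0,0,0]]}' 1 30
python3 - <<'E'
from h import *
print(bot.camera_model('wrist')['R'],bot.observe()['position'])
for n in('wrist','scene','top'):
  im=bot.grab_frame(n)[:,:,::-1]
  if n=='scene': im=cv2.resize(im[130:260,220:400],None,fx=4.4,fy=4.4,interpolation=cv2.INTER_CUBIC)
  cv2.imwrite(f'pics/{n}6.png',im)
print([onz('scene',(277,160),z) for z in(.1,)])
E
```

```text
clock: 8.7
position: [0.4864, 0.1413, 0.232]
tool_rot: [3.137, -0.001, 1.806]
force: [0.6, 0.0, 0.4]
grip_width: 0.0856
[[ 0.97224282  0.23392975  0.0045565 ]
 [ 0.22123304 -0.92546368  0.30752709]
 [ 0.07615661 -0.29798296 -0.95152842]] [0.48640891 0.14126247 0.23196266]
[array([0.47585911, 0.15504134, 0.1       ])]
```

View pics/wrist6.png

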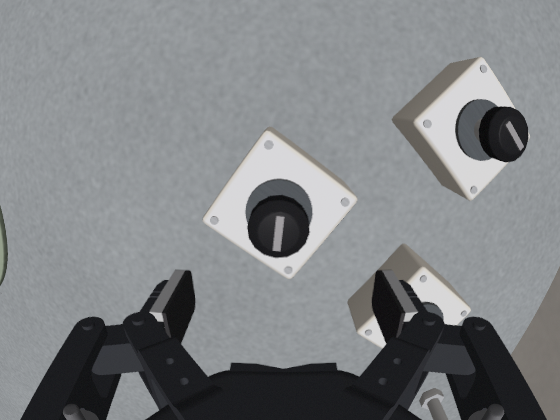

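View pics/scene6.png

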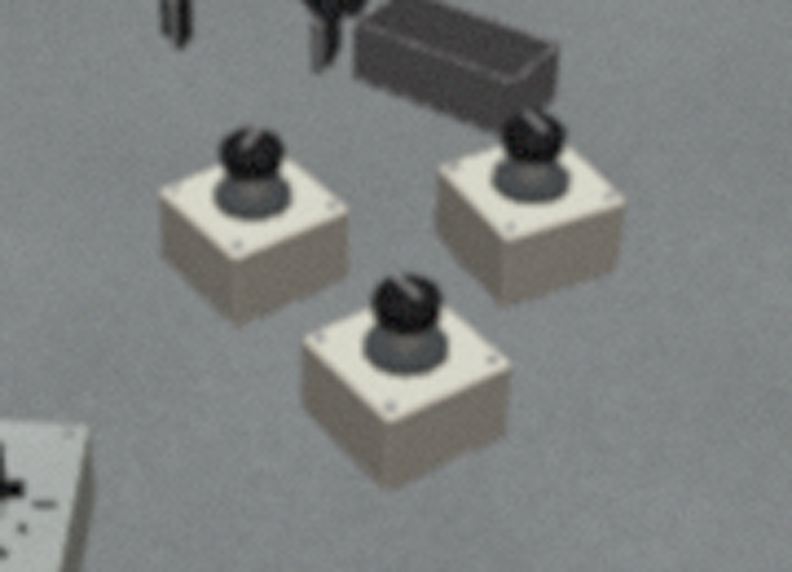

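```bash
python3 - <<'E'
from h import *
a=cv2.imread('pics/scene0.png')[130:260,220:400];b=bot.grab_frame('scene')[130:260,220:400,::-1]
cv2.imwrite('pics/cmp.png',np.hstack([cv2.resize(x[20:75,30:85],None,fx=7,fy=7,interpolation=cv2.INTER_NEAREST) for x in(a,b)]))
m=bot.camera_model('scene');
for z in(.099,.107):
    p=m['R']@np.array([.4845,.141,z])+m['t'];print(p[:2]/p[2]*m['fx']+[m['cx'],m['cy']])
for n,x in(('a',a),('b',b)):
    g=cv2.cvtColor(np.ascontiguousarray(x),cv2.COLOR_BGR2GRAY)
    ys,xs=np.nonzero(g[20:50,40:75]<55);print(n,ys.mean()+150,xs.mean()+260,ys.min()+150,ys.max()+150,len(ys))
E
```

```text
[276.90987566 163.61894605]
[276.84582142 161.27974651]
a 165.7450980392157 276.6372549019608 161 170 102
b 165.53703703703704 276.8425925925926 160 170 108
```

View pics/cmp.png

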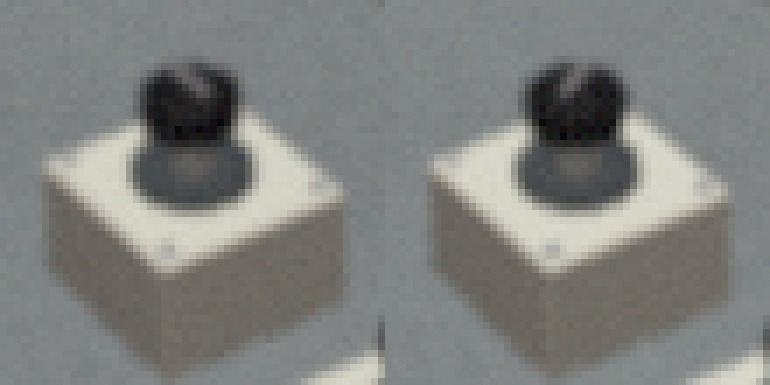

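The head in the scene picture is at the same row as at the start (165.5 against 165.7; a latched head would sit about 2.3 px lower), and its bar has turned. So it is fully up and turned. Next is the dial.

```bash
python3 -m crank '{"travel":[[0,-2,2],[0,-6,4],[0.1,-10,5],[0.2,-14,5],[0.3,-18,5],[0.4,-22,5],[0.5,-26,5],[0.5,-30,5]],"rot":[[0,0,-7],[0,0,-14],[0,0,-21],[0,0,-28],[0,0,-35],[0,0,-42],[0,0,-49],[0,0,-56]]}'
python3 -m crank '{"travel":[[0,-2,0],[0,-2.5,0],[0,-2.5,0],[0,-2.5,0],[0,-2.5,0]],"rot":[[0,0,-7],[0,0,-14],[0,0,-20],[0,0,-20],[0,0,-20]]}'
python3 - <<'E'
from h import *
print(bot.observe()['qpos']);cv2.imwrite('pics/w7.png',bot.grab_frame('wrist')[:,:,::-1])
E
```

```text
clock: 9.7
position: [0.4898, -0.1605, 0.2781]
tool_rot: [-3.141, 0.001, 0.824]
force: [-1.2, -0.0, -0.4]
grip_width: 0.0855
clock: 10.2
position: [0.4901, -0.1838, 0.2782]
tool_rot: [-3.141, 0.001, 0.483]
force: [1.3, 0.2, 0.1]
grip_width: 0.0849
[-0.39230039  0.56111752  0.91515812  1.92338524 -0.55213479  0.93194374
 -0.29412874]
```

View pics/w7.png

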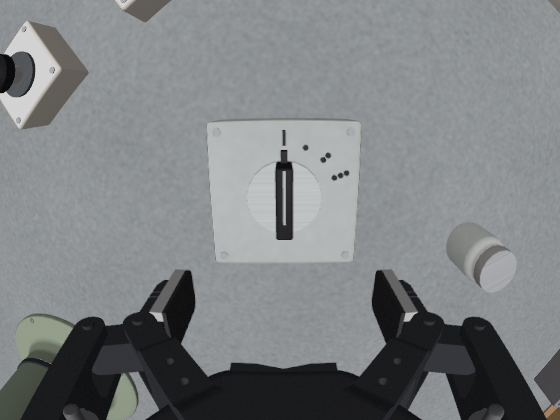

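```bash
python3 - <<'E'
from h import *
s=bot.observe();print(s['position'],s['tool_rot'])
print('skirt',onz('wrist',(284,198.5),.0665))
a=onz('wrist',(284.5,240),.1025);b=onz('wrist',(284,168),.1025);print(a,b,np.linalg.norm(a-b),np.degrees(np.arctan2(*(b-a)[[1,0]])), a+(b-a)*26/60)
P=np.array([onz('wrist',p,.06) for p in[(208,122),(361,122),(354,262),(216,262)]]);print(P.mean(0))
e=P-np.roll(P,-1,0);print(np.linalg.norm(e,axis=1),np.degrees(np.arctan2(e[:,1],e[:,0])))
E
```

```text
[ 0.49010874 -0.18375382  0.27846219] [-3.14119851e+00  7.12438096e-04  4.83080518e-01]
skirt [ 0.49121387 -0.18436468  0.0665    ]
[ 0.46925392 -0.1963552   0.1025    ] [ 0.52161313 -0.16830801  0.1025    ] 0.059398076321404474 28.176559125344838 [ 0.49194291 -0.18420142  0.1025    ]
[ 0.49228739 -0.18468731  0.06      ]
[0.13593884 0.13698532 0.13842781 0.13686918] [ 117.7852168    28.53999881  -62.25863896 -152.50129255]
```

```bash
python3 -m crank '{"travel":[[0.1,0,-2],[0.1,0,-5],[0.1,0,-8],[0.1,0,-11],[0.1,0,-12.5],[0.1,0,-13.2],[0.1,0,-13.2]],"rot":[[0,0,0],[0,0,0],[0,0,0],[0,0,0],[0,0,0],[0,0,0],[0,0,0]]}'
python3 -m crank '{"travel":[[0,0,0],[0,0,0],[0,0,0],[0,0,0],[0,0,0],[0,0,0],[0,0,0]],"rot":[[0,0,0],[0,0,0],[0,0,0],[0,0,0],[0,0,0],[0,0,0],[0,0,0]]}' -1 60
python3 - <<'E'
from h import *
s=bot.observe();print(s['moment'],s['tool_rot'],s['qpos']);cv2.imwrite('pics/w8.png',bot.grab_frame('wrist')[:,:,::-1])
E
```

```text
clock: 10.95
position: [0.4912, -0.1841, 0.1469]
tool_rot: [-3.141, 0.0, 0.48]
force: [0.2, -0.6, 0.9]
grip_width: 0.0853
clock: 11.65
position: [0.4913, -0.184, 0.1472]
tool_rot: [-3.141, -0.0, 0.48]
force: [-1.7, 1.7, 8.1]
grip_width: 0.0132
[0.35633086 0.32902623 0.12986887] [-3.14143865e+00 -4.18758009e-04  4.79698306e-01] [-0.24085977  0.73363754  0.70132162  2.00887787 -0.75953946  0.67891251
 -0.13537247]
```

View pics/w8.png

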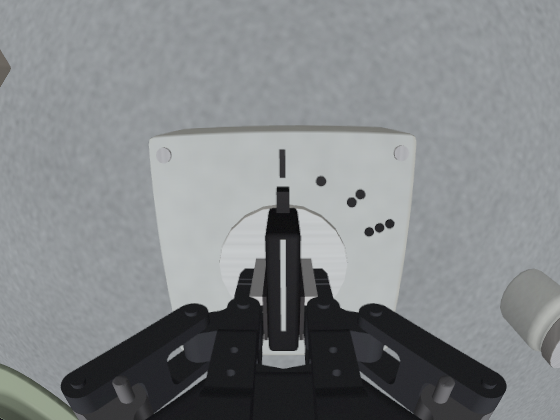

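The bar is held between the pads at (283,275). The nose points at the line, and the dots run clockwise.

```bash
python3 -m crank '{"travel":[[0,0,0],[0,0,0],[0,0,0],[0,0,0],[0,0,0],[0,0,0],[0,0,0],[0,0,0]],"rot":[[0,0,-6],[0,0,-12],[0,0,-18],[0,0,-24],[0,0,-30],[0,0,-36],[0,0,-42],[0,0,-48]]}'
python3 - <<'E'
from h import *
s=bot.observe();print(s['moment'],s['tool_rot'],s['qpos']);cv2.imwrite('pics/w9.png',bot.grab_frame('wrist')[:,:,::-1])
E
```

```text
clock: 12.5
position: [0.4913, -0.1845, 0.1473]
tool_rot: [3.141, -0.001, -0.363]
force: [-1.8, -3.2, 3.5]
grip_width: 0.0132
[-0.64226772  0.31445657  0.22776361] [ 3.14104129e+00 -8.76043680e-04 -3.62535119e-01] [-0.3565476   0.83721172  0.9083021   2.0137503  -0.96136273  0.79473785
 -0.79412676]
```

View pics/w9.png

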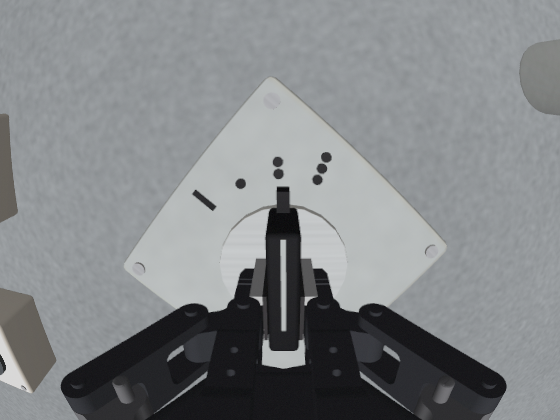

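The nose at (283,190) is just past the two dots at (278,165). I'll turn about 21° more.

```bash
python3 -m crank '{"travel":[[0,0,0],[0,0,0],[0,0,0],[0,0,0],[0,0,0],[0,0,0],[0,0,0],[0,0,0]],"rot":[[0,0,-5],[0,0,-10],[0,0,-15],[0,0,-19],[0,0,-21],[0,0,-21],[0,0,-21],[0,0,-21]]}'
python3 - <<'E'
from h import *
s=bot.observe();print(s['moment'],s['tool_rot'],s['qpos'])
im=bot.grab_frame('wrist')
print([np.round(onz('wrist',p,.06),4) for p in()])
cv2.imwrite('pics/w10.png',im[:,:,::-1])
E
```

```text
clock: 13.35
position: [0.4911, -0.1847, 0.1473]
tool_rot: [3.141, -0.001, -0.725]
force: [-1.6, -3.3, 5.6]
grip_width: 0.0128
[-0.7119042   0.27916406  0.1562759 ] [ 3.14095951e+00 -1.10871883e-03 -7.24897235e-01] [-0.39496533  0.88811369  0.98841501  2.01543956 -1.03350919  0.85319956
 -1.09274615]
[]
```

View pics/w10.png

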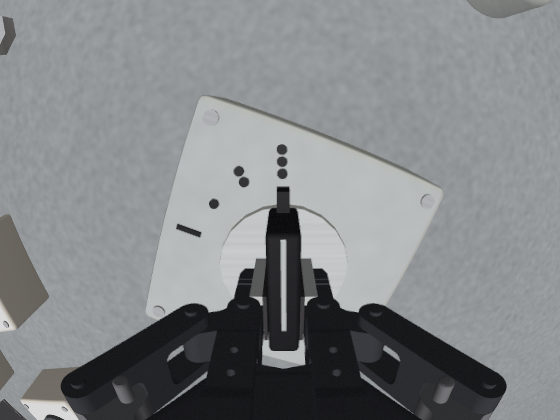

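The nose at (283,190) is in line with the three dots at (282,149–174), and the turn is about 1.205 rad. One last check of the scene before handing in.

```bash
python3 - <<'E'
from h import *
cv2.imwrite('pics/scene11.png',bot.grab_frame('scene')[:,:,::-1])
s=bot.observe();print(s['clock'],s['grip_width'],s['tool_rot'])
E
```

```text
13.45 0.013612521766601597 [ 3.14095605e+00 -1.08828240e-03 -7.24867619e-01]
```

View pics/scene11.png

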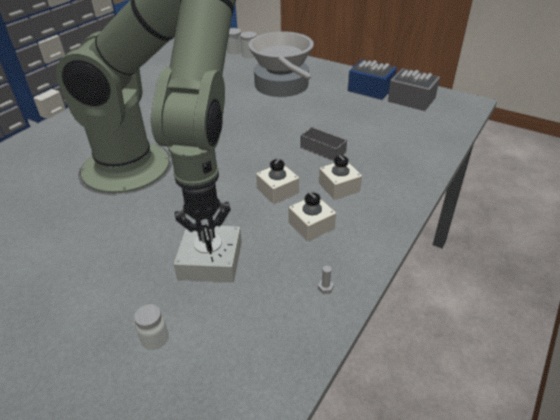

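The tray at (324,144), the jar at (150,326) and the bolt at (326,280) are where they started. The stop head at (277,165) is up, and the dial is held.

```bash
python3 -c "
from workcell import bot
print(bot.job_done())"
```

```text
the job is handed in; nothing more can be done
None
```

The job is done and handed in at about 13.5 s. The order was button pressed, button reset, then dial turned and held.

- **Stop button:** I used the box nearest the base, about 0.505 m away (the other two are 0.64 m and 0.68 m). I pressed the head with shut fingers. The resistance dropped after about 6 mm, and it then bottomed at 44 N, felt only through the fingertips. A wrist picture afterwards fitted the head being latched down.
- **Reset:** I gripped the rim, turned it 1.03 rad clockwise while rising with it, and let go. In the scene picture the head is back at its starting height (165.5 px against 165.7 px; latched would be about 2.3 px lower). It stayed turned.
- **Dial:** The fingers hold the bar with a 60 N grip at 1.205 rad. In the wrist picture the pointer is in line with the three dots.
- **Bystanders:** In the last scene picture the tray, the jar and the bolt are where they started.

No check failed. The camera position estimates for the boxes differed by up to about 6 mm, and closer wrist views settled them well enough for both grips.

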